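# Stack the keyed tote tray

### The arm

A 7-joint arm with a two-finger parallel gripper is mounted at the origin on a cart in front of the work surface, level with it; the furniture and walls round the work are solid. World frame = base frame: x ahead of the robot, y to its left, z up, the work surface at z = 0. Lengths are in m, angles in rad, forces in N, time in s.
With the tool pointing down it reaches from about 0.4 to 0.85 m from the base axis. Payload 10.4 kg.
Tool frame: the origin (TCP) lies midway between the tips of the shut fingers; the grasp point (between the pads) lies 19 mm behind it; z points along the fingers, y is the line along which they close (so a half turn about z gives the same grasp; the last joint's range is limited). The gripper opens to 85 mm and grips with 20 to 120 N. Pads are 22 mm wide; open, the fingers measure 114 mm over their backs; the gripper's body (76 mm by 85 mm) begins 54 mm behind the grasp point. The pads swing forward as they close: fully open they stand 13 mm farther back than shut.
Start: joints at [1.298, 0.332, -0.065, 1.46, 0.022, 1.35, -0.088], TCP at [0.155, -0.606, 0.231] pointing down, gripper open.
Joint ranges: [-2.6, 2.6], [-0.5, 2.12], [-1.47, 1.34], [0.16, 2.42], [-1.27, 4.41], [0.06, 2.06], [-2.6, 2.6]. Speed limits (rad/s): [2.22, 2.22, 2.79, 2.79, 3.14, 3.14, 3.14].

### API

Orientations are given as a unit quaternion [x, y, z, w].
In Python, from workcell import monitor, eyes, manip gives the robot as it stands.
- The arm moves only by the tool send_rows, never from a script. Its arguments are lists of equal length, an entry for each row: "offset": the shift along the tool's x, y, z in mm, a list of three; "roll": the turn about the tool's z in rad. In form: {"offset": [[tx, ty, tz], ...], "roll": [roll, ...]}. A call has exactly 5 rows; each row is the pose to reach, as a shift and turn from the pose commanded when the call began, along the tool's axes at that moment; what a row does not reach only later rows make up. A row lasts 1/12 s, in which the tool goes at most 41.7 mm and 7.16 degrees, less where a joint would pass 70% of its speed; a pose out of reach is approached as far as the arm can. A call with a gripper value outside its range is refused whole. "jaw" is the opening, from 0 (shut) to 1 (fully open), set as the call begins (left out, the last holds). The fingers move at their own pace and stop on an object; "newtons" is the grip in N (left out, the last holds). Time passes only in rows, so rows that repeat a pose let the fingers close, or fill a call up. It gives the time, the measured TCP pose, the force and the opening at its end, in the units of the state.
- monitor.get_obs(): the state, without advancing time (a new reading comes with each control period).
- eyes.camera(name): name is "side" or "top" or "wrist"; returns (picture, depth): 480x640x3 uint8, blue, green, red; 480x640 float32, m along the optical axis (not along the pixel's ray), 0 where there is no reading.
- eyes.camera_params(name): a dict with "fovy" (degrees; the focal length in pixels is half the picture's height over the tangent of half this angle, whatever the lens; pixels are square), "cx", "cy" (the principal point, pixels), "R" (3x3) and "t" (3): a world point X has camera coordinates R X + t. Camera axes: x right, y down, z forward; pixel columns grow to the right and rows downward; lengths in m; the calibration is good to about 2 mm. A picture is of the moment at which its call begins: read the wrist's pose just before it. camera_params takes no time and is no camera call; for the wrist camera it gives the pose at the moment of the call.
- manip.hand_in(): hands the job in, once; it reports no verdict.
The state is a dict: "clock": time; "joint_pos": joint angles; "joint_velocities": joint speeds; "tau": joint torques, N m; "position": TCP position; "ee_rot": TCP orientation; "ft_force": force on the tool from outside, world axes, zero at the start; "torque": the same for the moment, N m; "grip_width": opening from 0.0 (shut) to 1.0 (fully open).
Only numpy, scipy, OpenCV 4.12 (cv2) and the standard library are available. Lean on these libraries where they do the work, as an engineer would, in place of code of your own. Each camera call takes 0.05 s, during which the arm holds its last target. There are 200 camera calls.

### The job

Take the plywood tote tray out of the sloping rack and stack it on the keyed base board so that the hidden notch under the tray drops over the board's key and the tray sits fully home, flat on the board's floor, then let go. The notch's place along the tray is unknown: set the tray in the board's rim and feel for it by shifting the tray to and fro along the board, without forcing it, and leave the tape measure, the black wheel and the wood block where they are.

Things in the scene. Friction and masses are not known exactly. Their poses are not given: they have to be found in the camera images.
- tray: Open plywood tote tray, 136 (x) x 84 (y) mm, walls 48 mm high, 0.3 to 0.45 kg. Origin: centre of its underside (the walls' lower edge), z up out of the tray, x lengthwise. It starts in the rack tilted 0.45 rad, its x axis pointing up the slope, resting on the lip. Under it is a steel foot plate, 4 mm above the walls' lower edge; off the notch this rides on the base's key and the tray stands 10 mm too high.
- tray_handle (a point): Grip point of the tray's upright centre handle, 66 mm above the tray's origin on its z axis (axes as the tray's). The handle is a plain board 14 mm thick (tray x), 60 mm wide (tray y), from the tray's floor (z = 20) to z = 84 mm; grip it across the 14 mm. In the rack it leans toward the rack's front with the tray, 0.45 rad.
- tray_under (a point): Middle of the tray's underside (same point as its origin). The hidden foot has one notch, 12 mm wide in tray x, across the whole plate in y. It was set somewhere from -18 to +18 mm from this point along tray x, anew each time and not reported; it stays put under working forces (holds to 40 N). Only touch finds it.
- rack: Fixed sloping rack. Origin: centre of its foot on the table, x to its rear, z up. The slope rises 0.45 rad to the rear from x = -75, z = 18 mm (front lip, 16 mm high); 150 mm long, 144 mm wide between low strips.
- rack_shelf (a point): Middle of the front lower edge of the rack's top shelf (rack x = -21, z = 310 mm). The shelf is 200 mm wide (y), reaches 108 mm to the rear, stands on two rear posts and overhangs the tray: reach the handle and draw the tray out from the front with the tool tilted, along the slope's normal (the tray's z).
- base: Fixed plywood base board, 192 (x) x 108 (y) mm. Origin: centre of its underside on the table, z up. Floor at z = 8 mm; the rim, 8 mm thick, up to z = 26 mm, encloses 176 x 92 mm: a tray lying lengthwise in it can slide +-20 mm in x and has 4 mm play each side in y. Tray fully home: its origin at z = 8 mm in this frame, notch over key, either way round.
- base_key (a point): Centre of the top of the base's key: an aluminium bar across the middle (base x = 0), 8 mm wide (x), 40 mm long (y), standing 14 mm above the floor (top at base z = 22 mm).
- tape_measure: Bystander: yellow tape measure standing on the table, 36 x 75 x 60 mm, origin under its centre. Leave it.
- feed_wheel: Bystander: black wheel lying flat, 45 mm across, 24 mm high, origin under its centre. Leave it.
- test_block: Bystander: bare wood block, 30 x 70 x 22 mm, origin under its centre. Leave it.
Not all that is in view belongs to the job. There is more than one size of the base; the job needs the larger.

How it is judged:
On the way:
1. the tray has been taken out of the rack and held level, clear of it (horizontal distance between tray and rack above 0.15 m and angle between tray's own z axis and vertical below 0.2 rad), for 0.1 s.
At the end, for the whole second after the job is handed in: the tray lies lengthwise inside the base's rim, upright and level (within 2 degrees), with its underside on the board's floor (within 2.5 mm), which it can reach only with the notch over the key; it is at rest and released (z of tray in the frame of base between 0.005 and 0.0105 m and horizontal distance between tray and base below 0.025 m and angle between tray's own z axis and vertical below 0.035 rad and angle between the x axis of tray and the x axis of base, either way round below 0.12 rad and linear speed of tray below 0.01 m/s); the robot touches nothing.
It fails at once if the tray is forced or slammed onto the base (more than 150 N) (contact force between tray and base above 150 N).
It fails at once if the tape measure, the wheel or the wood block is shifted more than 30 mm (distance of any of tape_measure, feed_wheel, test_block from where it was at the start of the episode above 0.03 m).
It also fails if it takes over 58 s, if anything falls off the work surface, if the arm or the gripper's body presses on something with over 40 N, if the wrist force passes 120 N, or if a joint passes its speed limit or range.

## Working session

There is one attempt and no reset: what is moved stays moved. The work goes in short steps, Python scripts to look and compute and a tool call to move; the robot and the scene stay as the last step left them, time stands still between calls to the robot, and variables do not carry over. Pictures are saved under pics/ and viewed, on a budget of 10 in all, crops included, one or two more only if the job needs it, and the job is handed in when it is done.

Besides the shell and the picture viewer there is one more tool, called after "Request:" as name([rows], argument=value, ...), one row to a line, values as JSON. send_rows: Moves the arm, as the interface text tells. Its arguments: {"type":"object","properties":{"offset":{"type":"array"},"roll":{"type":"array"},"jaw":{"type":"number"},"newtons":{"type":"number"}},"required":["offset","roll"]}

```bash
mkdir -p pics; ls
python3 - <<'E'
from workcell import monitor, eyes, manip
import cv2,numpy as np
o=monitor.get_obs(); print({k:np.round(v,3).tolist() for k,v in o.items()})
for n in ("top","side"):
    p=eyes.camera_params(n); print(n,p)
    im,d=eyes.camera(n); cv2.imwrite(f"pics/{n}0.png",im); np.save(f"{n}0.npy",d)
E
```

```text
pics
{'clock': 0.0, 'joint_pos': [1.298, 0.333, -0.065, 1.461, 0.022, 1.35, -0.089], 'joint_velocities': [0.0, -0.001, 0.001, -0.001, -0.001, -0.001, 0.0], 'tau': [0.0, -62.544, 0.05, -39.161, 0.016, 0.01, 0.0], 'position': [0.154, -0.605, 0.231], 'ee_rot': [0.992, 0.125, -0.0, -0.001], 'ft_force': [-0.737, -0.442, 0.059], 'torque': [0.014, 0.015, 0.03], 'grip_width': 1.0}
top {'fovy': 49.96986963112608, 'cx': 320.59690984854643, 'cy': 241.75293042766367, 'R': array([[-0.01360676, -0.99988427,  0.00680471],
       [-0.98783988,  0.01238814, -0.15498036],
       [ 0.15487813, -0.00883074, -0.98789412]]), 't': array([-0.1369205 ,  0.49839284,  1.19794053])}
side {'fovy': 51.68265599172395, 'cx': 313.56701646856067, 'cy': 237.85531584639332, 'R': array([[-0.95710662, -0.28952162, -0.01114206],
       [-0.18699691,  0.64663827, -0.73952086],
       [ 0.22131216, -0.70571678, -0.67304142]]), 't': array([0.42407088, 0.31940671, 1.06647896])}
```

View pics/top0.png

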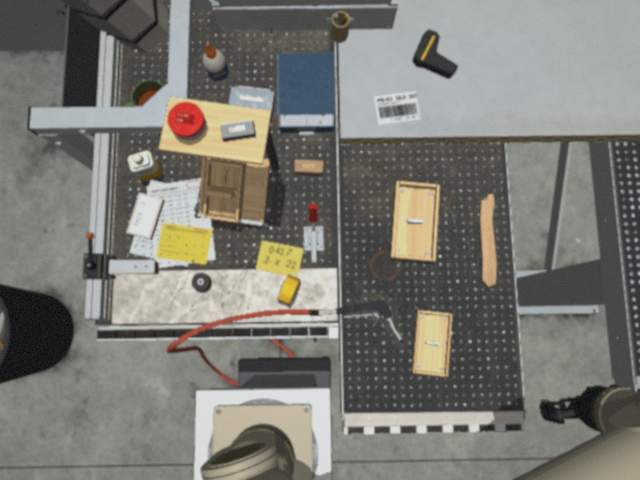

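View pics/side0.png

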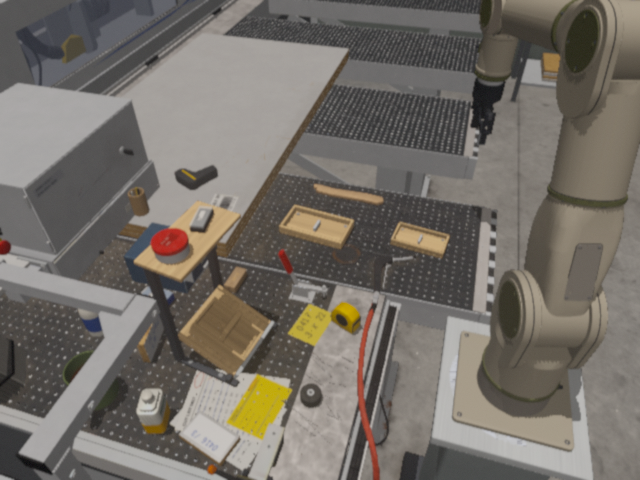

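The top view shows two base boards, a larger one at about (415,221) and a smaller one at about (432,343). The larger is the one the job needs. The rack and tray are at about (235,190) under the shelf at (215,130). The tape measure is at (289,290), the wheel at (201,282) and the block at (308,166). I'll confirm with one enlarged crop.

```bash
cat > h.py <<'E'
import numpy as np,cv2
from workcell import monitor, eyes, manip
def K(p):
    return 240/np.tan(np.radians(p['fovy'])/2)
def cloud(d,p):
    f=K(p);v,u=np.mgrid[:480,:640]
    c=np.stack([(u-p['cx'])/f*d,(v-p['cy'])/f*d,d],-1)
    return (c-p['t'])@p['R']     # R^T (c-t)
def proj(X,p):
    c=np.asarray(X)@p['R'].T+p['t'];f=K(p)
    return np.stack([c[...,0]/c[...,2]*f+p['cx'],c[...,1]/c[...,2]*f+p['cy']],-1)
E
python3 - <<'E'
from h import *
t=cv2.imread('pics/top0.png');s=cv2.imread('pics/side0.png')
A=cv2.resize(t[90:240,150:290],(400,428),interpolation=3)[:300*2]
B=cv2.resize(t[170:385,380:460],(160,430),interpolation=3)
C=cv2.resize(s[270:390,165:285],(0,0),fx=3,fy=3)
H=430;pad=lambda i:cv2.copyMakeBorder(i,0,H-i.shape[0],0,0,0)
im=np.hstack([pad(A),pad(B),cv2.resize(C,(240,240))if 0 else pad(cv2.resize(C,(240,240)))]);cv2.imwrite('pics/crop1.png',im);print(im.shape)
pt=eyes.camera_params('top');ps=eyes.camera_params('side')
X=cloud(np.load('top0.npy'),pt);Y=cloud(np.load('side0.npy'),ps)
for n,(u,v) in dict(bigbase=(405,200),bighandle=(415,221),small=(425,330),tray1=(222,175),tray2=(222,205),rackslope=(255,190),shelf=(230,118),shelfFL=(160,155),shelfFR=(267,163),table=(290,200),btable=(460,250)).items(): print(n,X[v,u].round(3))
for n,(u,v) in dict(bigkey=(316,226),smallkey=(420,241),tray=(225,330)).items(): print('s',n,Y[v,u].round(3))
E
```

```text
(430, 800, 3)
bigbase [ 0.604 -0.356  0.011]
bighandle [ 0.548 -0.376  0.024]
small [ 0.284 -0.391  0.01 ]
tray1 [0.653 0.088 0.081]
tray2 [0.586 0.092 0.054]
rackslope [0.623 0.013 0.052]
shelf [0.695 0.03  0.321]
shelfFL [ 0.731  0.262 -0.001]
shelfFR [ 0.678 -0.019  0.09 ]
table [ 0.609 -0.069  0.003]
btable [ 0.478 -0.491 -0.006]
s bigkey [ 0.545 -0.362  0.024]
s smallkey [ 0.25  -0.403  0.004]
s tray [0.599 0.117 0.122]
```

View pics/crop1.png

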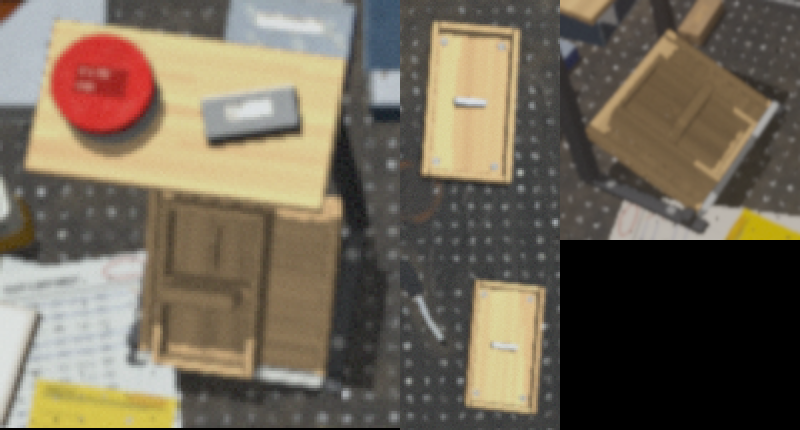

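The crop confirms it: the tray sits in the rack's left half, with its cross-board handle at crop (205,290). The larger base is at crop (468,102) with its key across the middle, and the smaller board is at (505,345). Next I'll fit the geometry from both depth clouds.

```bash
cat > fit.py <<'E'
from h import *
pt=eyes.camera_params('top');ps=eyes.camera_params('side')
C={'top':cloud(np.load('top0.npy'),pt),'side':cloud(np.load('side0.npy'),ps)}
D={'top':np.load('top0.npy'),'side':np.load('side0.npy')}
for k in C:
    P=C[k][D[k]>0].reshape(-1,3)
    def box(lo,hi): return P[np.all((P>lo)&(P<hi),1)]
    tab=box([.4,-.5,-.03],[.7,-.25,.006]); print(k,'table z',np.median(tab[:,2]).round(4))
    b=box([.42,-.46,.006],[.66,-.28,.04])
    r=b[b[:,2]>.018]
    for nm,q in(('base all',b),('rim',r)):
        print(nm,len(q),cv2.minAreaRect((q[:,:2]*1000).astype(np.float32)),'z',np.percentile(q[:,2],[5,50,95]).round(4))
    s=box([.5,-.1,.29],[.9,.3,.33]);s=s[abs(s[:,2]-np.median(s[:,2]))<.008]
    print('shelf',len(s),cv2.minAreaRect((s[:,:2]*1000).astype(np.float32)),'z',np.median(s[:,2]).round(4))
    sl=box([.57,-.01,.02],[.68,.03,.12])
    c=np.median(sl,0)
    for _ in range(4):
        n=np.linalg.svd(sl-sl.mean(0))[2][2];n*=np.sign(n[2]);sl=sl[abs((sl-np.median(sl,0))@n)<.006]
        
    c=sl.mean(0)
    print('slope',len(sl),n.round(3),'tilt',np.arccos(n[2]).round(3),'yaw',np.arctan2(-n[1],-n[0]).round(3),c.round(3))
    t=box([.5,-.02,.01],[.75,.16,.24]);h=(t-c)@n
    print('hist',np.histogram(h,bins=np.arange(-.02,.12,.01)))
    hh=t[(h>.058)&(h<.1)]; 
    if len(hh): print('handle',len(hh),hh.mean(0).round(4),hh.min(0).round(3),hh.max(0).round(3))
    w=t[(h>.03)&(h<.055)];print('walls',len(w),w.mean(0).round(3))
E
python3 fit.py
```

```text
top table z 0.001
base all 3321 ((540.1982421875, -368.9557800292969), (177.69775390625, 237.4373321533203), 89.30937194824219) z [0.0066 0.0108 0.0286]
rim 909 ((550.3403930664062, -376.0294494628906), (109.47700500488281, 193.0938720703125), 84.05924987792969) z [0.02   0.0261 0.0303]
shelf 4064 ((673.1927490234375, 58.84160232543945), (200.9535675048828, 109.8702392578125), 81.16515350341797) z 0.321
slope 688 [-0.426  0.102  0.899] tilt 0.453 yaw -0.236 [0.63  0.012 0.054]
hist (array([  37,  610,  860,  576, 1000,  201,  396,  260,   27,   30,  157,
          2,    0]), array([-0.02, -0.01,  0.  ,  0.01,  0.02,  0.03,  0.04,  0.05,  0.06,
        0.07,  0.08,  0.09,  0.1 ,  0.11]))
handle 224 [0.5986 0.0853 0.1205] [0.586 0.057 0.102] [0.616 0.116 0.131]
walls 828 [0.614 0.084 0.089]
side table z 0.0013
base all 1974 ((534.2823486328125, -373.51239013671875), (175.5025634765625, 225.4502716064453), 87.48287200927734) z [0.0069 0.0123 0.0283]
rim 694 ((547.7946166992188, -372.2054443359375), (114.99383544921875, 193.89500427246094), 83.62113189697266) z [0.0188 0.0251 0.0297]
shelf 2844 ((671.33154296875, 60.800167083740234), (202.29449462890625, 111.05252838134766), 81.00277709960938) z 0.3209
slope 419 [-0.333  0.443  0.833] tilt 0.587 yaw -0.926 [0.619 0.003 0.054]
hist (array([  22,  507,  451,  166,  165,  582, 1056, 1089,  520,  240,  378,
        127,  133]), array([-0.02, -0.01,  0.  ,  0.01,  0.02,  0.03,  0.04,  0.05,  0.06,
        0.07,  0.08,  0.09,  0.1 ,  0.11]))
handle 1474 [0.6315 0.1202 0.0842] [ 0.544 -0.02   0.023] [0.73  0.158 0.206]
walls 2206 [0.627 0.094 0.062]
```

```bash
cat > fit2.py <<'E'
from h import *
th=-.155;c,s=np.cos(th),np.sin(th);O=np.array([.640,.065,0])
xr=np.array([c,s,0]);yr=np.array([-s,c,0]);z=np.array([0,0,1.])
S=np.stack([np.cos(.45)*xr+np.sin(.45)*z,yr,-np.sin(.45)*xr+np.cos(.45)*z]) # rows a,b,h
O2=O-.075*xr+.018*z
if __name__=='__main__':
  for k in('top','side'):
    d=np.load(k+'0.npy');P=cloud(d,eyes.camera_params(k))[d>0]
    L=(P-O2)@S.T
    L=L[np.all((L>[-.03,-.1,-.01])&(L<[.2,.1,.11]),1)]
    print(k,np.histogram(L[:,2],bins=np.arange(-.01,.11,.008)))
    sl=L[(L[:,1]<-.045)&(L[:,1]>-.065)&(L[:,0]>.03)&(L[:,0]<.1)];print('slope h',np.median(sl[:,2]).round(4),len(sl))
    H=L[(L[:,2]>.07)&(L[:,2]<.1)&(L[:,0]>.03)&(L[:,0]<.12)];T=H[H[:,2]>.078]
    W=L[(L[:,2]>.042)&(L[:,2]<.056)]
    for n,q in(('handle',H),('htop',T),('wall',W)):
        print(n,len(q),np.percentile(q,[3,50,97],axis=0).round(4).tolist(),cv2.minAreaRect((q[:,:2]*1000).astype(np.float32)))
E
python3 fit2.py
```

```text
top (array([ 622, 1131,  504,  929,  402,  181,  243,  422,   39,   42,   29,
        150,   35,   11]), array([-0.01 , -0.002,  0.006,  0.014,  0.022,  0.03 ,  0.038,  0.046,
        0.054,  0.062,  0.07 ,  0.078,  0.086,  0.094,  0.102]))
slope h 0.0003 233
handle 181 [[0.0644, -0.0135, 0.0726], [0.0722, 0.014, 0.0832], [0.0775, 0.0421, 0.0875]] ((70.58130645751953, 15.035926818847656), (15.131185531616211, 58.50168991088867), 0.7727304100990295)
htop 161 [[0.0644, -0.0126, 0.0796], [0.071, 0.0154, 0.0839], [0.0774, 0.0425, 0.0876]] ((70.57797241210938, 15.283195495605469), (15.131185531616211, 58.00710678100586), 0.7727304100990295)
wall 592 [[0.0036, -0.0415, 0.0428], [0.0767, 0.0105, 0.0477], [0.1462, 0.0569, 0.0532]] ((95.43695068359375, -18.545516967773438), (152.4046630859375, 186.77772521972656), 89.78282928466797)
side (array([ 616, 1268,  702, 1139,  656,  289,  316,  575,   77,   81,   78,
        186,   85,   48]), array([-0.01 , -0.002,  0.006,  0.014,  0.022,  0.03 ,  0.038,  0.046,
        0.054,  0.062,  0.07 ,  0.078,  0.086,  0.094,  0.102]))
slope h 0.0019 129
handle 184 [[0.0616, -0.0084, 0.0733], [0.0683, 0.0223, 0.0844], [0.075, 0.0472, 0.0882]] ((68.4150161743164, 18.574275970458984), (13.895918846130371, 60.22777557373047), 0.19649401307106018)
htop 168 [[0.062, -0.0087, 0.0799], [0.0684, 0.0201, 0.0846], [0.0748, 0.0458, 0.0883]] ((68.44645690917969, 18.024871826171875), (13.836803436279297, 59.12875747680664), 0.196493998169899)
wall 754 [[0.002, -0.0791, 0.0427], [0.0808, 0.034, 0.0483], [0.1803, 0.093, 0.0536]] ((94.97752380371094, 1.2868118286132812), (189.3453826904297, 189.6282196044922), 89.58268737792969)
```

Request:
send_rows([
  [0,0,-15],
  [0,0,-30],
  [0,0,-45],
  [0,0,-60],
  [0,0,-75],
], roll=[0.1,0.2,0.3,0.4,0.5], jaw=0.5)

```text
clock: 0.52
position: [0.1545, -0.6054, 0.3066]
ee_rot: [0.992, -0.127, -0.0, -0.0]
ft_force: [-0.6, 0.3, 0.3]
grip_width: 0.501
```

Rolling leaves the tool pointing straight down, so the arm can't tilt to match the handle in the rack. The shelf blocks a vertical grasp of the handle. Instead I'll grip the tray's front wall with the tool vertical, lift that end and draw the tray out level, set it down, then re-grip by the handle. First I'll measure the front wall top.

```bash
cat >> h.py <<'E'
from scipy.spatial.transform import Rotation as Ro
def go(T,xang,o=None,q=None):
    """print tool-frame offset (mm) and roll to TCP T with tool x at world angle xang (tool pointing down)"""
    ob=monitor.get_obs();o=ob['position'] if o is None else o;q=ob['ee_rot'] if q is None else q
    R=Ro.from_quat(q);x=R.as_matrix()[:,0];cur=np.arctan2(x[1],x[0])
    w=lambda a:(a+np.pi)%(2*np.pi)-np.pi
    print('off',(R.inv().apply(np.array(T)-o)*1000).round(1),'roll',round(-w(xang-cur),3),'rows>=',round(np.linalg.norm(np.array(T)-o)/.0417,1),round(abs(w(xang-cur))/.125,1))
E
python3 - <<'E'
from fit2 import *
for k in('top','side'):
    d=np.load(k+'0.npy');P=cloud(d,eyes.camera_params(k))[d>0];L=(P-O2)@S.T
    W=L[(abs(L[:,0]-.005)<.02)&(L[:,2]>.038)&(L[:,2]<.058)&(L[:,1]>-.02)&(L[:,1]<.05)]
    print(k,len(W),np.percentile(W,[5,25,50,75,95],axis=0).round(4).tolist())
    for nm,(x,y) in dict(frame=(.7,.3),).items():pass
    Q=P[(P[:,0]>.3)&(P[:,0]<.8)&(P[:,1]>-.35)&(P[:,1]<.35)&(P[:,2]>.1)&(P[:,2]<.9)]
    h,xe,ye=np.histogram2d(Q[:,0],Q[:,1],bins=[np.arange(.3,.81,.1),np.arange(-.35,.36,.1)]);print(h.astype(int))
def W_(rx,ry,z_): return O+rx*xr+ry*yr+z_*z
for T in (W_(-.2,.0166,.20),W_(-.09,.0166,.15),W_(-.09,.0166,.052)): print(T.round(4))
go([.45,-.35,.3],1.416-.8);go(W_(-.2,.0166,.25),1.416)
# objects
E
```

```text
top 101 [[0.0029, -0.016, 0.0411], [0.0046, -0.0016, 0.0452], [0.0062, 0.0152, 0.0472], [0.008, 0.0318, 0.0489], [0.009, 0.0463, 0.0521]]
[[   0    0    0    0    0    0    0]
 [   0    0    0    0    0    0    0]
 [   0    0  120    0  141    0    0]
 [   0    0    0 2486 2540  186   60]
 [   0    0    0  454  662 1022 1227]]
side 101 [[0.001, -0.0193, 0.0401], [0.0026, -0.015, 0.0468], [0.0045, 0.0074, 0.0486], [0.0063, 0.0286, 0.05], [0.0198, 0.045, 0.0518]]
[[   0    0    0    0    0    0    0]
 [   0    0    0    0    0    0    0]
 [   0    0  133    0  166    0    0]
 [   0    0    0 1779 2212  294   94]
 [   0    0    0  239 1293 2012 1863]]
[0.445  0.1123 0.2   ]
[0.5536 0.0953 0.15  ]
[0.5536 0.0953 0.052 ]
off [ 221.5 -321.7    6.7] roll -0.871 rows>= 9.4 7.0
off [ 100.  -767.7   57.1] roll -1.671 rows>= 18.6 13.4
```

Request:
send_rows([
  [22,-32,0],
  [44,-64,0],
  [66,-96,0],
  [88,-128,0],
  [110,-160,0],
], roll=[-0.09,-0.18,-0.27,-0.36,-0.45])

```text
clock: 0.93
position: [0.3017, -0.4763, 0.3061]
ee_rot: [0.995, 0.102, -0.0, -0.0]
ft_force: [1.2, -0.5, 0.8]
grip_width: 0.502
```

Run:
```python
from fit2 import *
def W_(rx,ry,z_): return O+rx*xr+ry*yr+z_*z
go([.45,-.35,.3],.6);go(W_(-.16,.0166,.25),1.416);print(monitor.get_obs()['joint_pos'].round(2) if hasattr(monitor.get_obs()['joint_pos'],'round') else monitor.get_obs()['joint_pos'])
```

```text
off [170.8 -93.6   6.1] roll -0.396 rows>= 4.7 3.2
off [ 297.  -533.2   56.1] roll -1.212 rows>= 14.7 9.7
[ 1.07  0.18 -0.16  1.5   0.03  1.47 -0.46]
```

Request:
send_rows([
  [20,-36,4],
  [40,-71,8],
  [60,-107,12],
  [80,-142,15],
  [99,-178,19],
], roll=[-0.12,-0.24,-0.36,-0.48,-0.6])

```text
clock: 1.35
position: [0.3626, -0.2817, 0.2869]
ee_rot: [0.92, 0.392, -0.0, 0.0]
ft_force: [1.6, 0.0, -0.2]
grip_width: 0.503
```

Request:
send_rows([
  [36,-18,4],
  [73,-36,8],
  [109,-54,12],
  [146,-72,15],
  [182,-90,19],
], roll=[-0.12,-0.24,-0.36,-0.48,-0.61])

```text
clock: 1.77
position: [0.4247, -0.0884, 0.2682]
ee_rot: [0.761, 0.648, -0.0, 0.0]
ft_force: [0.8, 0.1, -0.2]
grip_width: 0.499
```

Request:
send_rows([
  [40,6,4],
  [80,12,8],
  [120,18,12],
  [160,24,15],
  [200,30,18],
], roll=[0,0,0,0,0])

```text
clock: 2.18
position: [0.4874, 0.1036, 0.2502]
ee_rot: [0.763, 0.646, 0.0, 0.0]
ft_force: [0.8, -0.8, -0.6]
grip_width: 0.499
```

Run:
```python
from fit2 import *
def W_(rx,ry,z_): return O+rx*xr+ry*yr+z_*z
go(W_(-.14,.0166,.16),1.416);go(W_(-.09,.0166,.08),1.416)
o=monitor.get_obs();print(o['position'],np.round(o['joint_pos'],2))
p=eyes.camera_params('wrist');im,d=eyes.camera('wrist');cv2.imwrite('pics/w1.png',im);np.save('w1.npy',d)
s,ds=eyes.camera('side');cv2.imwrite('pics/s1.png',s)
P=cloud(d,p)[d>0];L=(P-O2)@S.T
H=L[(L[:,2]>.078)&(L[:,2]<.095)&(L[:,0]>.03)&(L[:,0]<.12)&(abs(L[:,1])<.06)]
if len(H): print('handle',len(H),np.percentile(H,[3,50,97],axis=0).round(4).tolist())
W=L[(abs(L[:,0]-.005)<.02)&(L[:,2]>.038)&(L[:,2]<.058)&(L[:,1]>-.02)&(L[:,1]<.05)]
if len(W):print('wall',len(W),np.percentile(W,[5,25,50,75,95],axis=0).round(4).tolist())
cv2.imwrite('pics/ws1.png',np.hstack([cv2.resize(im,(400,300)),cv2.resize(s,(400,300))]))
```

```text
off [ 2.2 16.7 90.2] roll -0.012 rows>= 2.2 0.1
off [  2.8  66.6 170.2] roll -0.012 rows>= 4.4 0.1
[0.48739036 0.10364684 0.25019612] [ 0.47  0.1  -0.82  1.72  0.08  1.35 -0.52]
handle 1884 [[0.0619, -0.0089, 0.0796], [0.0687, 0.0196, 0.0829], [0.0749, 0.0457, 0.0845]]
wall 932 [[0.0013, -0.0189, 0.0394], [0.0032, -0.0082, 0.0448], [0.0053, 0.012, 0.0467], [0.0064, 0.0316, 0.0475], [0.0176, 0.0464, 0.0483]]
```

View pics/ws1.png

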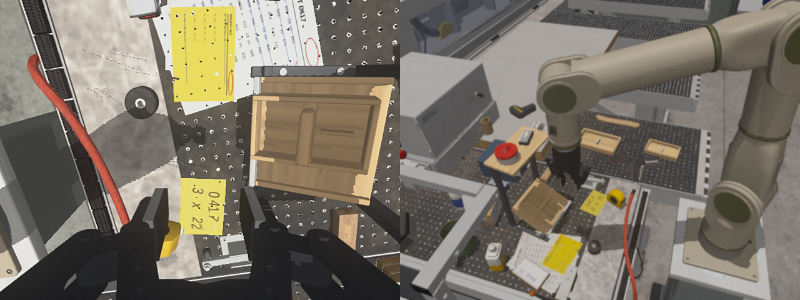

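The wrist view (left half of the picture) shows the tray clearly: front wall at about x=255, handle at about (305,138). The wheel is at (141,102) and the tape at (165,238). The side view shows the wrist link close in front of the shelf, so I'll check that clearance before descending.

Run:
```python
from fit2 import *
o=monitor.get_obs()['position']
A=[]
for k in('side','top'):
    im,d=eyes.camera(k);P=cloud(d,eyes.camera_params(k))[d>0];A.append(P)
    D=P-np.asarray(o);X=D@xr;Y=D@yr;Z=D[:,2]
    for z0 in np.arange(.05,.46,.03):
        m=(abs(Z-z0)<.015)&(abs(X)<.11)&(abs(Y)<.11)
        m&=(P[:,2]>.33)|(X<.06)
        if m.sum()>5: print(k,z0.round(2),m.sum(),'X',np.percentile(X[m],[2,98]).round(3),'Y',np.percentile(Y[m],[2,98]).round(3))
def W_(rx,ry,z_): return O+rx*xr+ry*yr+z_*z
go(W_(-.12,.0185,.16),1.416);go(W_(-.09,.0185,.08),1.416)
```

```text
side 0.05 399 X [-0.053  0.053] Y [-0.009  0.014]
side 0.08 569 X [-0.063  0.059] Y [-0.011  0.019]
side 0.11 639 X [-0.066  0.063] Y [-0.009  0.021]
side 0.14 473 X [-0.037  0.022] Y [-0.011  0.039]
side 0.17 599 X [-0.037  0.023] Y [-0.009  0.038]
side 0.2 703 X [-0.042  0.029] Y [-0.012  0.043]
side 0.23 738 X [-0.04   0.025] Y [-0.011  0.044]
side 0.26 903 X [-0.04   0.024] Y [-0.01   0.051]
side 0.29 579 X [-0.044  0.02 ] Y [0.    0.051]
side 0.32 1466 X [-0.093  0.014] Y [0.001 0.062]
side 0.35 2203 X [-0.106  0.052] Y [-0.012  0.064]
side 0.38 3683 X [-0.106  0.046] Y [-0.036  0.058]
side 0.41 2365 X [-0.108  0.003] Y [-0.066  0.03 ]
top 0.05 48 X [-0.029  0.057] Y [-0.017 -0.007]
top 0.08 82 X [-0.027  0.063] Y [-0.021 -0.009]
top 0.11 98 X [0.052 0.068] Y [-0.017  0.006]
top 0.14 75 X [-0.016  0.025] Y [-0.042 -0.034]
top 0.17 46 X [-0.012  0.018] Y [-0.042 -0.038]
top 0.2 130 X [-0.009  0.038] Y [-0.047 -0.027]
top 0.23 71 X [-0.001  0.029] Y [-0.046 -0.035]
top 0.26 12 X [0.011 0.025] Y [-0.045 -0.038]
top 0.32 203 X [-0.043  0.054] Y [-0.084 -0.032]
top 0.35 405 X [-0.053  0.064] Y [-0.089  0.032]
top 0.38 4161 X [-0.089  0.049] Y [-0.103  0.043]
top 0.41 5965 X [-0.108  0.008] Y [-0.102  0.022]
off [ 5.  37.1 89.7] roll -0.009 rows>= 2.3 0.1
off [  5.3  67.2 169.6] roll -0.009 rows>= 4.4 0.1
```

The wrist link radius is about 45 mm. The finger linkage spans about ±60 mm in the closing direction, so gripping the front wall would foul the handle. Gripping the right side wall near the front, closing across rack y, clears both the handle and the shelf. I'll check the camera's side of the gripper and compute the moves.

```bash
cat >> fit2.py <<'E'
def W_(rx,ry,z_): return O+rx*xr+ry*yr+z_*z
E
python3 - <<'E'
from fit2 import *
o=monitor.get_obs();p=eyes.camera_params('wrist');c=-p['R'].T@p['t']
print('cam in tool',Ro.from_quat(o['ee_rot']).inv().apply(c-o['position']).round(3))
d=np.load('w1.npy')
go(W_(-.11,-.020,.20),-.155)
P=W_(-.11,-.020,.20);q=Ro.from_matrix(np.stack([xr,-yr,-z],1)).as_quat()
go(W_(-.080,-.020,.10),-.155,P,q);go(W_(-.080,-.020,.055),-.155,P,q)
# wall position from top & side clouds
for k in('top','side'):
    d=np.load(k+'0.npy');Q=cloud(d,eyes.camera_params(k))[d>0];L=(Q-O2)@S.T
    m=(L[:,2]>.042)&(L[:,2]<.055)&(L[:,0]>.015)&(L[:,0]<.06)&(L[:,1]>-.035)&(L[:,1]<-.008)
    print(k,m.sum(),np.percentile(L[m],[5,50,95],axis=0).round(4).tolist())
E
```

```text
cam in tool [ 0.077  0.001 -0.142]
off [-33.4  47.3  49.7] roll 1.562 rows>= 1.8 12.5
off [ 30.  -0. 100.] roll -0.0 rows>= 2.5 0.0
off [ 30.  -0. 145.] roll -0.0 rows>= 3.6 0.0
top 52 [[0.0177, -0.0264, 0.0449], [0.0359, -0.0239, 0.0477], [0.0573, -0.0211, 0.0512]]
side 81 [[0.017, -0.024, 0.0428], [0.0366, -0.0199, 0.048], [0.057, -0.0176, 0.0518]]
```

Request:
send_rows([
  [0,0,0],
  [0,0,0],
  [0,0,0],
  [0,0,0],
  [0,0,0],
], roll=[0.124,0.248,0.372,0.496,0.62])

```text
clock: 2.8
position: [0.4872, 0.0999, 0.2503]
ee_rot: [0.926, 0.378, -0.0, 0.0]
ft_force: [0.5, 0.2, 0.2]
grip_width: 0.501
```

Request:
send_rows([
  [0,0,10],
  [0,0,20],
  [0,0,30],
  [0,0,40],
  [0,0,50],
], roll=[0.124,0.248,0.372,0.496,0.62])

```text
clock: 3.22
position: [0.4873, 0.0999, 0.1998]
ee_rot: [0.997, 0.078, 0.0, 0.001]
ft_force: [0.2, 0.7, 0.5]
grip_width: 0.499
```

Request:
send_rows([
  [11,16,0],
  [22,31,0],
  [34,47,0],
  [34,47,0],
  [34,47,0],
], roll=[0.12,0.24,0.322,0.322,0.322])

```text
clock: 3.63
position: [0.5287, 0.0587, 0.2]
ee_rot: [0.997, -0.08, -0.0, 0.0]
ft_force: [-0.7, 0.3, -0.8]
grip_width: 0.498
```

Run:
```python
from fit2 import *
go(W_(-.080,-.0205,.10),-.155);go(W_(-.080,-.0205,.055),-.155)
print(np.round(monitor.get_obs()['joint_pos'],2))
```

```text
off [ 29.1  -3.1 100. ] roll -0.005 rows>= 2.5 0.0
off [ 29.1  -3.1 145. ] roll -0.005 rows>= 3.5 0.0
[ 0.4   0.21 -0.66  1.72  0.14  1.26 -2.03]
```

Request:
send_rows([
  [10,-1,30],
  [20,-3,65],
  [29,-3,100],
  [29,-3,100],
  [29,-3,100],
], roll=[0,0,0,0,0])

```text
clock: 4.05
position: [0.5562, 0.0593, 0.0994]
ee_rot: [0.997, -0.078, -0.002, 0.0]
ft_force: [-0.0, 1.1, 1.2]
grip_width: 0.501
```

Run:
```python
from fit2 import *
go(W_(-.080,-.0205,.055),-.155)
a,_=eyes.camera('wrist');b,d=eyes.camera('side');t,dt=eyes.camera('top')
cv2.imwrite('pics/ws2.png',np.hstack([cv2.resize(a,(480,360)),cv2.resize(b[230:410,140:300],(320,360))]))
```

```text
off [ 2.1  1.9 44.4] roll -0.001 rows>= 1.1 0.0
```

View pics/ws2.png

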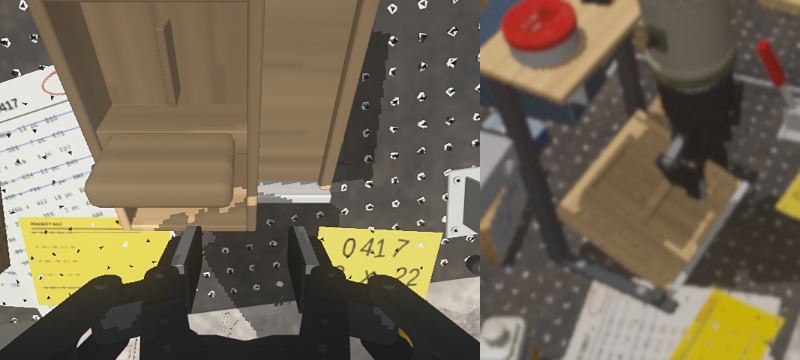

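The wrist view shows the right side wall at x≈250, between the fingers at x≈190 and 300. The handle stands clear beyond, at about (165,170). I'll descend and grip.

Request:
send_rows([
  [2,1,12],
  [2,1,24],
  [2,1,34],
  [2,1,42],
  [2,1,43],
], roll=[0,0,0,0,0])

```text
clock: 4.62
position: [0.5591, 0.058, 0.0558]
ee_rot: [0.997, -0.079, -0.001, 0.0]
ft_force: [0.5, -0.2, 0.8]
grip_width: 0.501
```

Request:
send_rows([
  [0,0,0],
  [0,0,0],
  [0,0,0],
  [0,0,0],
  [0,0,0],
], roll=[0,0,0,0,0], jaw=0.0, newtons=100)

```text
clock: 5.03
position: [0.5594, 0.0577, 0.0577]
ee_rot: [0.997, -0.079, -0.0, 0.0]
ft_force: [-3.2, -2.2, 5.7]
grip_width: 0.033
```

Request:
send_rows([
  [0,0,0],
  [0,0,0],
  [0,0,-2],
  [0,0,-4],
  [0,0,-6],
], roll=[0,0,0,0,0])

```text
clock: 5.45
position: [0.559, 0.0583, 0.063]
ee_rot: [0.997, -0.078, -0.001, -0.0]
ft_force: [0.5, -0.2, -4.4]
grip_width: 0.035
```

Request:
send_rows([
  [-4,0,-8],
  [-9,0,-18],
  [-14,0,-28],
  [-20,0,-40],
  [-26,0,-52],
], roll=[0,0,0,0,0])

```text
clock: 5.87
position: [0.5332, 0.0625, 0.1167]
ee_rot: [0.997, -0.078, 0.0, 0.0]
ft_force: [0.1, -0.5, -4.8]
grip_width: 0.035
```

Request:
send_rows([
  [-10,0,-10],
  [-22,0,-20],
  [-36,0,-30],
  [-52,0,-36],
  [-70,0,-40],
], roll=[0,0,0,0,0])

```text
clock: 6.28
position: [0.4642, 0.0737, 0.1569]
ee_rot: [0.997, -0.078, 0.001, 0.0]
ft_force: [0.0, 0.4, -3.7]
grip_width: 0.034
```

Run:
```python
from fit2 import *
a,_=eyes.camera('wrist');b,d=eyes.camera('side')
cv2.imwrite('pics/ws3.png',np.hstack([cv2.resize(a,(400,300)),cv2.resize(b[190:430,120:440],(400,300))]))
```

```text
(no output)
```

View pics/ws3.png

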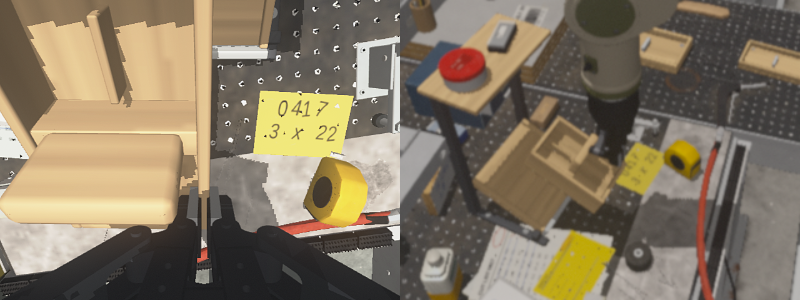

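Run:
```python
from fit2 import *
for k in('top','side'):
    d=np.load(k+'0.npy');P=cloud(d,eyes.camera_params(k))[d>0]
    m=(P[:,0]>.42)&(P[:,0]<.75)&(P[:,1]<-.03)&(P[:,1]>-.32)
    print(k,'max z',np.percentile(P[m,2],[99,99.9,100]).round(3))
    m=(P[:,0]>.51)&(P[:,0]<.69)
    for y in np.arange(-.33,-.13,.01):
        q=P[m&(abs(P[:,1]-y)<.005),2]; 
        if k=='top':print(round(y,2),len(q),np.percentile(q,[5,50,95]).round(3))
go([.45,-.1,.27],-.105);go([.55,-.297,.27],-.105)
```

```text
top max z [0.321 0.324 0.326]
-0.33 292 [-0.001  0.011  0.03 ]
-0.32 319 [-0.003  0.002  0.028]
-0.31 269 [-0.003  0.001  0.005]
-0.3 282 [-0.003  0.001  0.005]
-0.29 280 [-0.003  0.001  0.005]
-0.28 277 [-0.003  0.001  0.005]
-0.27 276 [-0.003  0.     0.005]
-0.26 285 [-0.004  0.001  0.005]
-0.25 277 [-0.003  0.001  0.005]
-0.24 279 [-0.003  0.001  0.005]
-0.23 278 [-0.003  0.001  0.005]
-0.22 280 [-0.003  0.001  0.005]
-0.21 277 [-0.004  0.001  0.005]
-0.2 282 [-0.003  0.001  0.005]
-0.19 304 [-0.073 -0.001  0.004]
-0.18 240 [-0.004  0.001  0.006]
-0.17 278 [-0.003  0.001  0.006]
-0.16 280 [-0.003  0.001  0.005]
-0.15 286 [-0.003  0.001  0.007]
-0.14 288 [-0.003  0.002  0.07 ]
side max z [0.319 0.322 0.324]
off [  14.5  174.1 -112.9] roll -0.05 rows>= 5.0 0.4
off [ 143.8  353.3 -112.5] roll -0.05 rows>= 9.5 0.4
```

Request:
send_rows([
  [0,10,-35],
  [0,35,-65],
  [5,70,-90],
  [10,108,-105],
  [20,147,-112],
], roll=[0,0,0,0,0])

```text
clock: 6.8
position: [0.4617, -0.0756, 0.271]
ee_rot: [0.997, -0.077, 0.003, 0.001]
ft_force: [1.9, 0.2, -4.0]
grip_width: 0.036
```

Request:
send_rows([
  [22,32,0],
  [46,66,0],
  [72,104,0],
  [97,140,0],
  [112,175,0],
], roll=[0,0,0,0,0])

```text
clock: 7.22
position: [0.5451, -0.2636, 0.2677]
ee_rot: [0.997, -0.078, 0.001, 0.0]
ft_force: [1.6, 0.4, -4.1]
grip_width: 0.034
```

Request:
send_rows([
  [12,31,20],
  [12,31,50],
  [12,31,85],
  [12,31,115],
  [12,31,140],
], roll=[-0.02,-0.05,-0.05,-0.05,-0.05])

```text
clock: 7.63
position: [0.5501, -0.2948, 0.1252]
ee_rot: [0.999, -0.054, -0.001, -0.0]
ft_force: [0.9, -0.3, -4.2]
grip_width: 0.036
```

Run:
```python
from fit2 import *
go([.55,-.297,.13],-.105);o=monitor.get_obs();print(o['joint_pos'],o['ft_force'])
O3=np.array(o['position'])
for k in('top','side'):
    im,d=eyes.camera(k);P=cloud(d,eyes.camera_params(k))[d>0]
    cv2.imwrite(f'pics/{k}4.png',im)
    m=(abs(P[:,0]-.6)<.12)&(P[:,1]>-.292)&(P[:,1]<-.2)&(P[:,2]>.02)&(P[:,2]<.3)
    Q=P[m]
    for x0 in np.arange(.49,.72,.01):
        q=Q[abs(Q[:,0]-x0)<.005,2]
        if len(q)>3: print(k,round(x0,3),len(q),np.percentile(q,[2,98]).round(3))
```

```text
off [ 0.1  2.2 -4.8] roll -0.002 rows>= 0.1 0.0
[ 0.72270359  0.43670806 -0.39080709  1.5730051   0.17563836  1.16832959
 -1.38225762] [ 0.8573947  -0.34627116 -4.2004123 ]
top 0.54 60 [0.126 0.213]
top 0.55 140 [0.113 0.232]
top 0.56 145 [0.104 0.238]
top 0.57 83 [0.107 0.22 ]
top 0.58 101 [0.113 0.194]
top 0.59 132 [0.116 0.195]
top 0.6 95 [0.12  0.187]
top 0.61 63 [0.123 0.166]
top 0.62 102 [0.133 0.168]
top 0.63 125 [0.135 0.171]
top 0.64 138 [0.14 0.18]
top 0.65 126 [0.145 0.182]
top 0.66 209 [0.151 0.189]
top 0.67 46 [0.151 0.183]
top 0.68 23 [0.146 0.163]
side 0.51 44 [0.254 0.295]
side 0.52 104 [0.253 0.299]
side 0.53 136 [0.125 0.298]
side 0.54 342 [0.118 0.297]
side 0.55 284 [0.1   0.296]
side 0.56 268 [0.089 0.296]
side 0.57 185 [0.088 0.296]
side 0.58 222 [0.095 0.295]
side 0.59 176 [0.099 0.188]
side 0.6 116 [0.102 0.169]
side 0.61 61 [0.109 0.16 ]
side 0.62 110 [0.112 0.162]
side 0.63 106 [0.118 0.168]
side 0.64 101 [0.121 0.172]
side 0.65 120 [0.126 0.182]
side 0.66 130 [0.132 0.181]
side 0.67 30 [0.132 0.169]
side 0.68 6 [0.137 0.149]
```

Request:
send_rows([
  [0,2,25],
  [0,2,50],
  [0,2,68],
  [0,2,77],
  [0,2,80],
], roll=[0,0,0,0,0])

```text
clock: 8.15
position: [0.5507, -0.2971, 0.0475]
ee_rot: [0.999, -0.054, -0.0, -0.0]
ft_force: [0.2, 0.3, -3.9]
grip_width: 0.029
```

Request:
send_rows([
  [0,0,1],
  [0,0,2],
  [0,0,3],
  [0,0,4],
  [0,0,5],
], roll=[0,0,0,0,0])

```text
clock: 8.57
position: [0.5511, -0.2973, 0.043]
ee_rot: [0.999, -0.054, 0.001, 0.0]
ft_force: [0.6, -0.3, -4.3]
grip_width: 0.036
```

Request:
send_rows([
  [0,0,1],
  [0,0,2],
  [0,0,3],
  [0,0,4],
  [0,0,5],
], roll=[0,0,0,0,0])

```text
clock: 8.98
position: [0.5514, -0.2981, 0.0391]
ee_rot: [0.999, -0.054, 0.001, 0.001]
ft_force: [-5.2, -1.1, 17.7]
grip_width: 0.032
```

Request:
send_rows([
  [0,0,0],
  [0,0,0],
  [0,0,0],
  [0,0,0],
  [0,0,0],
], roll=[0,0,0,0,0], newtons=20)

```text
clock: 9.4
position: [0.5513, -0.2981, 0.0392]
ee_rot: [0.999, -0.054, 0.001, 0.001]
ft_force: [-4.9, -0.8, 10.8]
grip_width: 0.036
```

```bash
cat > tr.py <<'E'
from h import *
o=monitor.get_obs();print(o['position'],o['ft_force'],o['grip_width'])
for k in('top','side'):
    im,d=eyes.camera(k);P=cloud(d,eyes.camera_params(k))[d>0]
    m=(abs(P[:,0]-.62)<.12)&(P[:,1]>-.29)&(P[:,1]<-.2)&(P[:,2]>.012)&(P[:,2]<.3)
    Q=P[m]
    print(k,[(round(x0,2),*np.percentile(Q[abs(Q[:,0]-x0)<.005,2],[2,98]).round(3)) for x0 in np.arange(.62,.72,.02) if (abs(Q[:,0]-x0)<.005).sum()>3])
E
python3 tr.py
```

```text
[ 0.55129211 -0.29805667  0.039248  ] [-4.87683861 -0.78162847 10.80892505] 0.035915088579819385
top [(np.float64(0.62), np.float64(0.046), np.float64(0.082)), (np.float64(0.64), np.float64(0.052), np.float64(0.091)), (np.float64(0.66), np.float64(0.063), np.float64(0.104)), (np.float64(0.68), np.float64(0.061), np.float64(0.079))]
side [(np.float64(0.62), np.float64(0.031), np.float64(0.082)), (np.float64(0.64), np.float64(0.041), np.float64(0.091)), (np.float64(0.66), np.float64(0.053), np.float64(0.103)), (np.float64(0.68), np.float64(0.055), np.float64(0.076))]
```

Request:
send_rows([
  [4,0,0],
  [8,0,0],
  [12,0,1],
  [16,0,2],
  [20,0,3],
], roll=[0,0,0,0,0])

```text
clock: 9.92
position: [0.5717, -0.2997, 0.0355]
ee_rot: [0.999, -0.054, 0.001, 0.001]
ft_force: [-4.1, -2.8, 3.0]
grip_width: 0.037
```

```bash
python3 tr.py
```

```text
[ 0.57174329 -0.29966195  0.03548918] [-4.09233568 -2.81879123  3.00037922] 0.03734045550923147
top [(np.float64(0.62), np.float64(0.033), np.float64(0.096)), (np.float64(0.64), np.float64(0.024), np.float64(0.057)), (np.float64(0.66), np.float64(0.027), np.float64(0.061)), (np.float64(0.68), np.float64(0.03), np.float64(0.065))]
side [(np.float64(0.62), np.float64(0.015), np.float64(0.092)), (np.float64(0.64), np.float64(0.013), np.float64(0.059)), (np.float64(0.66), np.float64(0.013), np.float64(0.06)), (np.float64(0.68), np.float64(0.016), np.float64(0.064))]
```

Request:
send_rows([
  [3,0,0],
  [6,0,0],
  [6,0,0],
  [6,0,0],
  [6,0,0],
], roll=[0,0,0,0,0])

```text
clock: 10.43
position: [0.5762, -0.2998, 0.0341]
ee_rot: [0.999, -0.054, -0.0, 0.0]
ft_force: [-3.0, -0.1, 2.8]
grip_width: 0.035
```

Request:
send_rows([
  [0,0,0],
  [0,0,0],
  [0,0,0],
  [0,0,0],
  [0,0,0],
], roll=[0,0,0,0,0], jaw=0.3)

```text
clock: 10.85
position: [0.5767, -0.2997, 0.0343]
ee_rot: [0.999, -0.054, 0.0, -0.0]
ft_force: [-0.1, -0.5, -0.5]
grip_width: 0.296
```

Request:
send_rows([
  [-5,0,-20],
  [-10,0,-50],
  [-20,0,-80],
  [-40,0,-110],
  [-60,0,-135],
], roll=[0,0,0,0,0])

```text
clock: 11.27
position: [0.517, -0.293, 0.1713]
ee_rot: [0.999, -0.053, 0.001, 0.0]
ft_force: [0.1, -1.5, 0.2]
grip_width: 0.298
```

Request:
send_rows([
  [-20,0,0],
  [-40,0,0],
  [-60,0,0],
  [-60,0,0],
  [-60,0,0],
], roll=[-0.12,-0.24,-0.36,-0.48,-0.6])

```text
clock: 11.68
position: [0.4562, -0.2873, 0.1697]
ee_rot: [0.969, 0.246, -0.0, 0.001]
ft_force: [0.1, 0.6, -0.7]
grip_width: 0.301
```

```bash
cat > tf.py <<'E'
from h import *
import sys
o=monitor.get_obs();print(np.round(o['position'],4),np.round(o['joint_pos'],2),np.round(o['ft_force'],1),o['clock'])
def rect(P,lo,hi,zmin,zmax):
    Q=P[np.all((P[:,:2]>lo)&(P[:,:2]<hi),1)&(P[:,2]>zmin)&(P[:,2]<zmax)]
    if len(Q)<8: return None
    return len(Q),cv2.minAreaRect((Q[:,:2]*1000).astype(np.float32)),np.percentile(Q[:,2],[5,50,95]).round(4)
for k in('top','side','wrist'):
    p=eyes.camera_params(k);im,d=eyes.camera(k);cv2.imwrite(f'pics/{k}_{int(o["clock"]*100)}.png',im)
    P=cloud(d,p)[d>0]
    print(k,'walls',rect(P,[.48,-.312],[.72,-.19],.035,.06)); print(k,'handle',rect(P,[.53,-.312],[.68,-.19],.072,.1))
E
python3 tf.py
```

```text
[ 0.4562 -0.2873  0.1697] [ 0.9   0.22 -0.48  1.75  0.11  1.19 -0.68] [ 0.1  0.6 -0.7] 11.6833
top walls (610, ((618.6145629882812, -264.9736633300781), (84.26541900634766, 137.69287109375), 84.86901092529297), array([0.037 , 0.0478, 0.0535]))
top handle (171, ((618.4619140625, -264.73699951171875), (59.52676773071289, 16.401134490966797), 82.1775131225586), array([0.076 , 0.0838, 0.0885]))
side walls (645, ((616.739013671875, -261.51519775390625), (90.54877471923828, 138.9897003173828), 85.13716888427734), array([0.0361, 0.0457, 0.0527]))
side handle (116, ((616.3505249023438, -261.9505615234375), (63.196632385253906, 16.825593948364258), 85.23579406738281), array([0.0735, 0.0828, 0.0873]))
wrist walls (4384, ((587.4981689453125, -261.000244140625), (84.26953125, 76.2439956665039), 84.83548736572266), array([0.0379, 0.0469, 0.0485]))
wrist handle None
```

```bash
python3 -c "
from h import *
go([.6175,-.263,.15],1.484)"
```

```text
off [152.7  54.2  19.5] roll -0.994 rows>= 3.9 8.0
```

Request:
send_rows([
  [30,11,0],
  [61,22,0],
  [92,33,0],
  [122,43,0],
  [153,54,0],
], roll=[-0.12,-0.24,-0.36,-0.48,-0.6], jaw=0.5)

```text
clock: 12.25
position: [0.6191, -0.2618, 0.169]
ee_rot: [0.854, 0.52, -0.0, -0.0]
ft_force: [0.0, -0.5, 1.2]
grip_width: 0.503
```

Request:
send_rows([
  [0,0,0],
  [0,0,10],
  [0,0,20],
  [0,0,20],
  [0,0,20],
], roll=[-0.12,-0.24,-0.36,-0.394,-0.394])

```text
clock: 12.67
position: [0.6174, -0.2619, 0.1481]
ee_rot: [0.737, 0.676, -0.0, -0.001]
ft_force: [-0.1, -0.0, -0.6]
grip_width: 0.502
```

```bash
python3 tf.py; python3 -c "
from h import *
go([.6175,-.263,.05],1.484)"
```

```text
[ 0.6174 -0.2619  0.1481] [ 0.77  0.56 -0.63  1.4   0.33  1.28  0.04] [-0.1 -0.  -0.6] 12.6667
top walls (225, ((621.1241455078125, -233.6398162841797), (21.49508285522461, 136.65650939941406), 84.86014556884766), array([0.0374, 0.0483, 0.053 ]))
top handle (21, ((620.4794311523438, -238.34239196777344), (6.4364824295043945, 12.814373016357422), 80.86774444580078), array([0.0734, 0.0819, 0.0872]))
side walls (642, ((616.2501831054688, -263.03912353515625), (92.415283203125, 138.6944122314453), 84.2276611328125), array([0.0362, 0.046 , 0.0533]))
side handle (110, ((615.96923828125, -260.9687194824219), (62.40641403198242, 15.386724472045898), 86.49832916259766), array([0.0745, 0.0833, 0.0877]))
wrist walls (9180, ((617.5933837890625, -263.19537353515625), (84.2702865600586, 136.6437530517578), 84.62307739257812), array([0.0364, 0.0466, 0.0482]))
wrist handle (2756, ((617.439453125, -262.7972412109375), (59.341251373291016, 13.863242149353027), 85.10719299316406), array([0.0797, 0.0828, 0.0841]))
off [-0.9 -0.3 99.5] roll -0.001 rows>= 2.4 0.0
```

Request:
send_rows([
  [-1,0,30],
  [-1,0,60],
  [-1,0,85],
  [-1,0,97],
  [-1,0,99],
], roll=[0,0,0,0,0])

```text
clock: 13.23
position: [0.6162, -0.2627, 0.0479]
ee_rot: [0.737, 0.676, -0.001, -0.002]
ft_force: [-0.4, 0.4, 0.5]
grip_width: 0.502
```

Request:
send_rows([
  [0,0,0],
  [0,0,0],
  [0,0,0],
  [0,0,0],
  [0,0,0],
], roll=[0,0,0,0,0], jaw=0.0, newtons=80)

```text
clock: 13.65
position: [0.6186, -0.2635, 0.0525]
ee_rot: [0.736, 0.677, 0.001, 0.001]
ft_force: [-2.0, 0.1, 6.3]
grip_width: 0.147
```

Request:
send_rows([
  [0,0,-5],
  [0,0,-20],
  [0,0,-40],
  [0,0,-60],
  [0,0,-70],
], roll=[0,0,0,0,0])

```text
clock: 14.07
position: [0.6185, -0.2633, 0.124]
ee_rot: [0.736, 0.677, 0.001, 0.002]
ft_force: [1.2, 0.3, -4.1]
grip_width: 0.147
```

```bash
cat > tw.py <<'E'
from h import *
# wrist: tray + base in view
o=monitor.get_obs();print(np.round(o['position'],4),np.round(o['ft_force'],1),o['clock'])
p=eyes.camera_params('wrist');im,d=eyes.camera('wrist');cv2.imwrite(f'pics/w_{int(o["clock"]*100)}.png',im)
P=cloud(d,p)[d>0]
R=Ro.from_quat(o['ee_rot']);L=R.inv().apply(P-o['position'])
m=(abs(L[:,0])<.06)&(abs(L[:,1])<.085)
for a,b in((-.01,.02),(-.04,-.02)):
    q=L[m&(L[:,2]>a)&(L[:,2]<b)];print((a,b),len(q),cv2.minAreaRect((q[:,:2]*1000).astype(np.float32)),np.percentile(q[:,2],[5,50,95]).round(4))
# wall-top plane for tilt
q=L[m&(abs(L[:,2]-.0)<.012)]
A=np.c_[q[:,:2],np.ones(len(q))];print('plane',np.linalg.lstsq(A,q[:,2],rcond=None)[0].round(4))
x=R.as_matrix()[:,0];print('tool xang',np.arctan2(x[1],x[0]).round(4))
# base: rim points in world
B=P[(P[:,2]>.018)&(P[:,2]<.032)&(P[:,0]>.43)&(P[:,0]<.67)&(P[:,1]<-.31)&(P[:,1]>-.45)]
if len(B)>50: print('base rim',len(B),cv2.minAreaRect((B[:,:2]*1000).astype(np.float32)),np.median(B[:,2]))
E
python3 tw.py
```

```text
[ 0.6185 -0.2633  0.124 ] [ 1.2  0.3 -4.1] 14.0667
(-0.01, 0.02) 19534 ((5.957876205444336, 0.7344131469726562), (72.66797637939453, 136.22190856933594), 0.0657382532954216) [0.0039 0.0061 0.0183]
(-0.04, -0.02) 10530 ((0.2809906005859375, 0.7357330322265625), (45.04768371582031, 51.79153060913086), 51.1826171875) [-0.0368 -0.0304 -0.0233]
plane [0.0111 0.0005 0.005 ]
tool xang 1.4867
base rim 2202 ((513.35302734375, -387.4930725097656), (84.59480285644531, 184.209228515625), 43.14938735961914) 0.02457202664017114
```

```bash
python3 -c "
from h import *
go([.549,-.374,.115],1.464)"
```

```text
off [-115.9  -60.6   10. ] roll 0.023 rows>= 3.1 0.2
```

Request:
send_rows([
  [-25,-13,0],
  [-55,-29,0],
  [-85,-45,3],
  [-108,-57,7],
  [-116,-61,9],
], roll=[0,0.01,0.023,0.023,0.023])

```text
clock: 14.53
position: [0.5427, -0.3791, 0.11]
ee_rot: [0.746, 0.666, -0.002, -0.0]
ft_force: [-1.1, 0.3, -4.0]
grip_width: 0.152
```

```bash
cat > tb.py <<'E'
from h import *
o=monitor.get_obs();print(np.round(o['position'],4),np.round(o['ft_force'],1),o['clock'])
R=Ro.from_quat(o['ee_rot']);x=R.as_matrix()[:,0];print('xang',np.arctan2(x[1],x[0]).round(4))
th=-.1065;C=np.array([.549,-.374]);M=np.array([[np.cos(th),np.sin(th)],[-np.sin(th),np.cos(th)]])
for k in('wrist','top','side'):
    p=eyes.camera_params(k);im,d=eyes.camera(k);cv2.imwrite(f'pics/{k}_{int(o["clock"]*100)}.png',im)
    P=cloud(d,p)[d>0];L=(P[:,:2]-C)@M.T
    m=(abs(P[:,2]-.0255)<.008)&(abs(L[:,0])<.11)&(abs(L[:,1])<.07)
    for nm,a,s in(('x+',0,1),('x-',0,-1),('y+',1,1),('y-',1,-1)):
        h=[.096,.054][a];b=1-a
        q=m&(abs(L[:,a]*s-h+.004)<.012)&(abs(L[:,b])<[.04,.085][a])&(P[:,2]>.020)
        if q.sum()>15:
            # centre line of the rim strip, fitted
            e=L[q];print(k,nm,q.sum(),'fit [slope, mid-nominal mm]',np.round(np.polyfit(e[:,b],e[:,a]-s*(h-.004),1)*[1,1000],3),'pct',np.percentile(e[:,a]*1000,[3,97]).round(1))
E
python3 tb.py
```

```text
[ 0.5427 -0.3791  0.11  ] [-1.1  0.3 -4. ] 14.5333
xang 1.4575
wrist x+ 613 fit [slope, mid-nominal mm] [-0.042 -0.017] pct [87.6 94.8]
wrist x- 406 fit [slope, mid-nominal mm] [ 0.087 -2.075] pct [-95.2 -88. ]
wrist y+ 4989 fit [slope, mid-nominal mm] [ 0.    -0.113] pct [45.9 53.5]
top x+ 81 fit [slope, mid-nominal mm] [0.002 0.593] pct [89.3 96.8]
top x- 70 fit [slope, mid-nominal mm] [0.006 0.849] pct [-94.6 -86.9]
top y+ 239 fit [slope, mid-nominal mm] [ 0.002 -1.365] pct [44.5 52.2]
side x+ 42 fit [slope, mid-nominal mm] [-0.033 -1.404] pct [85.8 94.1]
side x- 64 fit [slope, mid-nominal mm] [ 2.000e-03 -2.133e+00] pct [-97.4 -89.5]
side y+ 206 fit [slope, mid-nominal mm] [-1.000e-03  1.691e+00] pct [45.3 56.6]
side y- 33 fit [slope, mid-nominal mm] [0.08  7.222] pct [-55.2 -42.5]
```

```bash
python3 -c "
from h import *
print(monitor.get_obs()['position'])
go([.5319,-.3722,.090],1.464)"
```

```text
[ 0.54602122 -0.37418161  0.1105644 ]
off [  0.4 -14.2  20.6] roll -0.002 rows>= 0.6 0.0
```

Request:
send_rows([
  [0,-5,5],
  [0,-10,12],
  [0,-14,18],
  [0,-14,21],
  [0,-14,21],
], roll=[0,0,0,0,0])

```text
clock: 15.1
position: [0.5323, -0.3715, 0.0891]
ee_rot: [0.744, 0.668, -0.0, -0.001]
ft_force: [-0.7, -0.2, -4.3]
grip_width: 0.152
```

Request:
send_rows([
  [0,0,0],
  [0,0,2],
  [0,0,4],
  [0,0,6],
  [0,0,8],
], roll=[0,0,0,0,0])

```text
clock: 15.52
position: [0.5331, -0.3721, 0.0821]
ee_rot: [0.744, 0.668, 0.0, 0.0]
ft_force: [-0.9, 0.6, -4.2]
grip_width: 0.152
```

```bash
cat > st.py <<'E'
from h import *
o=monitor.get_obs();t=-.1065;M=np.array([[np.cos(t),np.sin(t)],[-np.sin(t),np.cos(t)]])
print('base xy mm',((M@(np.array(o['position'])[:2]-[.5488,-.374]))*1000).round(1),'tray z mm',round((o['position'][2]-.0525)*1000,1),'F base',np.round(M@np.array(o['ft_force'])[:2],1),round(o['ft_force'][2],1),'torque',np.round(o['torque'],2),'t',o['clock'])
E
python3 st.py; python3 tb.py | head -3
```

```text
base xy mm [-15.8   0.2] tray z mm 29.6 F base [-1.   0.5] -4.2 torque [ 0.03 -0.04  0.04] t 15.5167
[ 0.5331 -0.3721  0.0821] [-0.9  0.6 -4.2] 15.5167
xang 1.4638
wrist x+ 2825 fit [slope, mid-nominal mm] [-1.000e-03 -1.608e+00] pct [87.4 94.8]
```

Request:
send_rows([
  [0,0,2],
  [0,0,4],
  [0,0,6],
  [0,0,8],
  [0,0,10],
], roll=[0,0,0,0,0])

```text
clock: 16.08
position: [0.533, -0.3721, 0.072]
ee_rot: [0.744, 0.668, -0.0, -0.0]
ft_force: [0.2, 1.2, -4.8]
grip_width: 0.147
```

Request:
send_rows([
  [0,0,1],
  [0,0,2],
  [0,0,3],
  [0,0,3],
  [0,0,3],
], roll=[0,0,0,0,0])

```text
clock: 16.5
position: [0.533, -0.3721, 0.0705]
ee_rot: [0.744, 0.668, -0.0, 0.0]
ft_force: [-4.8, 2.4, 7.2]
grip_width: 0.151
```

```bash
python3 st.py
```

```text
base xy mm [-15.9   0.2] tray z mm 18.0 F base [-5.   1.8] 7.2 torque [0.59 1.2  0.02] t 16.5
```

Request:
send_rows([
  [0,-1,0],
  [0,-2,0],
  [0,-3,0],
  [0,-4,0],
  [0,-4,0],
], roll=[0,0,0,0,0])

```text
clock: 16.92
position: [0.5304, -0.3719, 0.0703]
ee_rot: [0.744, 0.668, 0.001, 0.002]
ft_force: [4.6, 0.3, 3.1]
grip_width: 0.151
```

Request:
send_rows([
  [0,2,0],
  [0,4,0],
  [0,6,0],
  [0,8,0],
  [0,8,0],
], roll=[0,0,0,0,0])

```text
clock: 17.33
position: [0.5329, -0.3727, 0.0705]
ee_rot: [0.744, 0.668, -0.003, -0.003]
ft_force: [-20.6, 7.9, 28.4]
grip_width: 0.152
```

```bash
python3 st.py
```

```text
base xy mm [-15.9  -0.4] tray z mm 18.0 F base [-21.3   5.7] 28.4 torque [1.97 5.27 0.01] t 17.3333
```

Request:
send_rows([
  [0,0,-1],
  [0,0,-2],
  [0,0,-2.5],
  [0,0,-2.5],
  [0,0,-2.5],
], roll=[0,0,0,0,0])

```text
clock: 17.75
position: [0.5365, -0.3724, 0.0709]
ee_rot: [0.744, 0.668, -0.0, -0.001]
ft_force: [0.3, 0.6, -4.3]
grip_width: 0.149
```

```bash
python3 st.py
```

```text
base xy mm [-12.4   0.3] tray z mm 18.4 F base [0.2 0.6] -4.3 torque [ 0.03 -0.05 -0.01] t 17.75
```

Request:
send_rows([
  [0,-3.5,-0.5],
  [0,-7,-0.5],
  [0,-7,0],
  [0,-7,2.5],
  [0,-7,2.5],
], roll=[0,0,0,0,0])

```text
clock: 18.17
position: [0.5299, -0.3722, 0.0704]
ee_rot: [0.744, 0.668, -0.0, 0.0]
ft_force: [-5.0, 0.9, 6.4]
grip_width: 0.153
```

Request:
send_rows([
  [0,0,-2.5],
  [0,3,-3],
  [0,3,-2.5],
  [0,3,0],
  [0,3,0],
], roll=[0,0,0,0,0])

```text
clock: 18.58
position: [0.5337, -0.3721, 0.0704]
ee_rot: [0.744, 0.668, 0.0, 0.001]
ft_force: [-2.3, 2.2, 7.4]
grip_width: 0.15
```

Request:
send_rows([
  [0,0,-2.5],
  [0,3,-3],
  [0,3,-2.5],
  [0,3,0],
  [0,3,0],
], roll=[0,0,0,0,0])

```text
clock: 19.0
position: [0.5365, -0.3724, 0.0704]
ee_rot: [0.744, 0.668, 0.0, 0.0]
ft_force: [-3.5, 1.6, 9.5]
grip_width: 0.147
```

Request:
send_rows([
  [0,0,-2.5],
  [0,3,-3],
  [0,3,-2.5],
  [0,3,0],
  [0,3,0],
], roll=[0,0,0,0,0])

```text
clock: 19.42
position: [0.5395, -0.3728, 0.0704]
ee_rot: [0.744, 0.668, 0.0, 0.0]
ft_force: [-3.5, 1.4, 9.3]
grip_width: 0.151
```

```bash
python3 st.py
```

```text
base xy mm [-9.4  0.2] tray z mm 17.9 F base [-3.6  1.1] 9.3 torque [0.4  0.81 0.02] t 19.4167
```

Request:
send_rows([
  [0,0,-2.5],
  [0,3,-3],
  [0,3,-2.5],
  [0,3,0],
  [0,3,0],
], roll=[0,0,0,0,0])

```text
clock: 19.83
position: [0.5425, -0.3731, 0.0704]
ee_rot: [0.744, 0.668, 0.0, 0.0]
ft_force: [-2.5, 2.1, 7.8]
grip_width: 0.152
```

Request:
send_rows([
  [0,0,-2.5],
  [0,3,-3],
  [0,3,-2.5],
  [0,3,0],
  [0,3,0],
], roll=[0,0,0,0,0])

```text
clock: 20.25
position: [0.5455, -0.3734, 0.0704]
ee_rot: [0.744, 0.668, 0.0, 0.0]
ft_force: [-2.9, 2.0, 7.7]
grip_width: 0.152
```

Request:
send_rows([
  [0,0,-2.5],
  [0,3,-3],
  [0,3,-2.5],
  [0,3,0],
  [0,3,0],
], roll=[0,0,0,0,0])

```text
clock: 20.67
position: [0.5479, -0.3736, 0.0684]
ee_rot: [0.744, 0.668, 0.0, -0.0]
ft_force: [2.3, 0.1, -5.5]
grip_width: 0.15
```

Request:
send_rows([
  [0,0,-2.5],
  [0,3,-3],
  [0,3,-2.5],
  [0,3,0],
  [0,3,0],
], roll=[0,0,0,0,0])

```text
clock: 21.08
position: [0.5505, -0.374, 0.0687]
ee_rot: [0.744, 0.668, -0.0, -0.0]
ft_force: [-0.2, -0.6, -4.5]
grip_width: 0.151
```

```bash
python3 st.py
```

```text
base xy mm [1.7 0.2] tray z mm 16.2 F base [-0.2 -0.7] -4.5 torque [ 0.02  0.02 -0.04] t 21.0833
```

The notch is found near base x = +1.7 mm: the tray sinks below its riding height and hangs free with no side load. I'll lower it home.

Request:
send_rows([
  [0,0,1.5],
  [0,0,3],
  [0,0,4.5],
  [0,0,6],
  [0,0,7],
], roll=[0,0,0,0,0])

```text
clock: 21.5
position: [0.5508, -0.374, 0.062]
ee_rot: [0.744, 0.668, -0.0, -0.0]
ft_force: [0.5, 0.8, -4.0]
grip_width: 0.153
```

Request:
send_rows([
  [0,0,0.5],
  [0,0,1],
  [0,0,1.5],
  [0,0,2],
  [0,0,2],
], roll=[0,0,0,0,0])

```text
clock: 21.92
position: [0.5509, -0.374, 0.0605]
ee_rot: [0.744, 0.668, -0.0, 0.0]
ft_force: [-2.1, 2.1, -0.7]
grip_width: 0.156
```

```bash
python3 st.py
```

```text
base xy mm [2.1 0.2] tray z mm 8.0 F base [-2.3  1.8] -0.7 torque [0.2  0.3  0.02] t 21.9167
```

Home: tray z is 8.0 mm and the floor has begun to take the weight. I'll release gently and retreat straight up.

Request:
send_rows([
  [0,0,0.5],
  [0,0,0.5],
  [0,0,0.5],
  [0,0,0.5],
  [0,0,0.5],
], roll=[0,0,0,0,0], newtons=20)

```text
clock: 22.33
position: [0.551, -0.374, 0.0605]
ee_rot: [0.744, 0.668, -0.0, 0.0]
ft_force: [-4.1, 3.3, 4.7]
grip_width: 0.151
```

Request:
send_rows([
  [0,0,0],
  [0,0,0],
  [0,0,0],
  [0,0,0],
  [0,0,0],
], roll=[0,0,0,0,0], jaw=0.45)

```text
clock: 22.75
position: [0.551, -0.3742, 0.0599]
ee_rot: [0.744, 0.668, 0.0, 0.0]
ft_force: [0.3, -0.1, -0.0]
grip_width: 0.452
```

Request:
send_rows([
  [0,0,-10],
  [0,0,-35],
  [0,0,-70],
  [0,0,-105],
  [0,0,-130],
], roll=[0,0,0,0,0])

```text
clock: 23.17
position: [0.5517, -0.3741, 0.1941]
ee_rot: [0.744, 0.668, 0.001, 0.002]
ft_force: [1.3, -0.1, 0.3]
grip_width: 0.452
```

Run:
```python
from h import *
o=monitor.get_obs();print(o['position'],o['ft_force'],o['clock'])
p=eyes.camera_params('wrist');im,d=eyes.camera('wrist');cv2.imwrite('pics/final.png',im)
P=cloud(d,p)[d>0];t=-.1065;M=np.array([[np.cos(t),np.sin(t)],[-np.sin(t),np.cos(t)]])
L=np.c_[(P[:,:2]-[.5488,-.374])@M.T,P[:,2]]
m=(abs(L[:,0])<.078)&(abs(L[:,1])<.05)
for a,b in((.045,.07),(.08,.1)):
    q=L[m&(L[:,2]>a)&(L[:,2]<b)];print((a,b),len(q),cv2.minAreaRect((q[:,:2]*1000).astype(np.float32)),np.percentile(q[:,2],[5,50,95]).round(4))
q=L[m&(L[:,2]>.049)&(L[:,2]<.063)];A=np.c_[q[:,:2],np.ones(len(q))];print('wall plane',np.linalg.lstsq(A,q[:,2],rcond=None)[0].round(4))
```

```text
[ 0.55169239 -0.37412849  0.19410079] [ 1.31763942 -0.08700951  0.34815591] 23.1667
(0.045, 0.07) 6733 ((2.99298095703125, 0.08429336547851562), (84.49063110351562, 136.43756103515625), 89.85909271240234) [0.0466 0.0548 0.0563]
(0.08, 0.1) 2064 ((3.081003427505493, 0.8030052185058594), (13.952455520629883, 59.207462310791016), 0.15732285380363464) [0.0878 0.0908 0.0922]
wall plane [0.0005 0.0041 0.0545]
```

View pics/final.png

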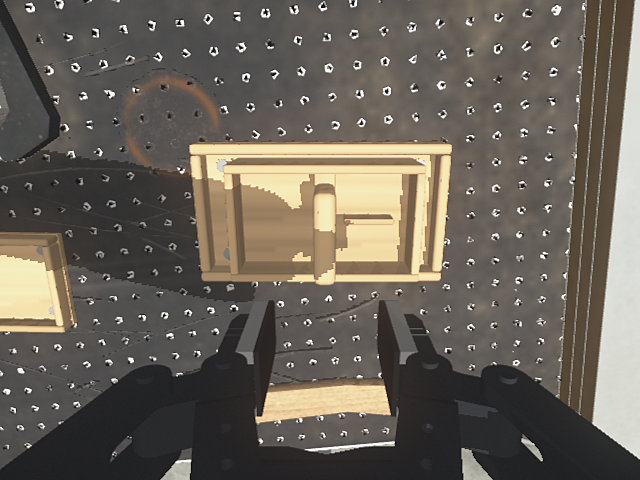

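The wrist view shows the tray lying squarely inside the larger base's rim, from (225,160) to (425,280), with the handle at (325,230) released and the gripper clear. Wall tops are at about 55–56 mm, which puts the underside at about 8 mm, level. I'll hand it in.

```bash
python3 -c "
from workcell import manip; print(manip.hand_in())"
```

```text
the job is handed in; nothing more can be done
None
```

The tray is in the larger base with its notch over the key, flat on the floor and released. I handed the job in after about 23 s on the robot clock. No verdict was reported.

- **Getting it out of the rack:** The interface only lets the tool move and roll, so it could not be tilted along the slope as suggested. I gripped the tray's right side wall near the front with the tool vertical, lifted it out past the shelf and set it flat on the table. I then re-gripped it by the handle and carried it level to the base.
- **Finding the notch:** I felt for it in lifted 3 mm steps along the base, pressing lightly at each one. The tray dropped when it stood about 2 mm to the plus side of the base's centre.
- **Highest forces:** The largest I read were 28 N down and 21 N sideways. They came when a first attempt to slide the tray stuck, probably by friction, and I eased the load before going on.

**Last checks:**
- **Tray height:** the arm put the underside at 8.0 mm before release. Afterwards the camera put the wall tops at about 55–56 mm, which agrees.
- **Tray position:** it lies 3 mm from the base's centre along its length, with less than 0.01 rad of misalignment.
- **Level:** the wall tops fit a plane within about 0.005 rad.
- **After release:** the wrist force was about zero and the gripper clear.

**What disagreed or was not checked:**
- **Camera differences:** the top and side cameras differed by 2–4 mm, so I relied on the close wrist view.
- **Bystanders:** I did not re-measure the tape measure, wheel and block at the end. No planned move took the arm near them, and they looked undisturbed in the views I took on the way.

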